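# Proof-load the clamp screw of a micromanipulator stand

## Task

Check that the clamp screw of the micromanipulator stand holds: swing its torque lever clockwise (seen from above) by the knob until it takes hold of the screw, load it gently to about 0.7 N m and keep that on for a good second, without ever overloading it to 1 N m or turning the screw. Then swing the lever back over its rest post, let go of it, and leave the things lying around where they are.

Things in the scene. Friction and masses are not known exactly. Their poses are not given: they have to be found in the camera images.
- stand: The fixed stand: white base plate 230 x 280 x 12 mm, on it an aluminium clamp block 46 x 56 mm, top 62 mm above the table. Origin: on the table, on the vertical axis of the clamp screw, which is also the lever's axis; z up. The lever sweeps over the stand's -y and -x quarter, where nothing else rises above 64 mm.
- head (a point): Top of the grey manipulator head (50 x 40 mm, with its knob up to 105 mm high), fixed on the stand at its +y end on a 12 mm steel rod; a steel holder reaches +x from it. Not to be handled.
- lever_knob (a point): Middle of the black upright round knob on the end of the steel torque lever: 18 mm thick, 36 mm tall (80 to 116 mm above the table), spins freely about its own upright axis, 75 mm out from the screw axis. The flat arm below it is 12 mm wide, top at 79 mm. At the start the lever points within 0.6 rad of the stand's -y; clockwise from above takes it from -y to -x.
- pivot (a point): Point on the screw axis level with the lever knob's middle. Lever swings about it with slight friction (about 0.5 N at the knob) and stays where left, until its inner dog meets the screw's: 0.5 to 1.3 rad clockwise of the stand's -y, at an angle that differs each time and cannot be seen, only felt.
- flex (a joint): Elastic bend of the torque lever once it has taken hold, rad, positive when loaded clockwise; too small to read well. Spring of 20 N m per rad: 0.035 is 0.7 N m, single readings err by 0.008. At the knob, across the lever: about 3.6 N per mm; 0.7 N m is 9.3 N, 1 N m is 13.3 N.
- witness (a point): Tip of the small dark witness mark on the screw head, 22 mm out from the screw axis, 65 mm above the table, pointing along the stand's +x. It turns with the screw and shows whether it has turned. The screw holds up to about 1.3 N m either way.
- rest (a point): The point where the middle of the lever's knob is when the lever lies over its rest post (a black 10 mm post, 64 mm high, beside the clamp block): 75 mm from the screw axis, 0.35 rad counterclockwise (from above) of the stand's -y, 98 mm above the table.
- dish: Bystander: loose glass dish, 60 mm across, 14 mm high; origin under its centre.
- vial: Bystander: loose amber vial, 34 mm thick, 60 mm tall; origin under its centre.
- tiprack: Bystander: loose blue rack of pipette tips, 60 x 90 x 39 mm; origin under its centre.

How it is judged:
On the way:
1. the lever loads the screw with 0.5 to 0.95 N m clockwise for a second, and the screw has not turned (value of joint flex between 0.025 and 0.0475 rad and distance of witness from where it was at the start of the episode below 0.0015 m), for 0.9 s.
At the end, for the whole second after the job is handed in: the lever is back over its rest post (knob within 15 mm of the rest point), let go and unloaded (less than 0.1 N m), and the witness mark within 1.5 mm of where it was (distance between lever_knob and rest below 0.015 m and value of joint flex between -0.005 and 0.005 rad and distance of witness from where it was at the start of the episode below 0.0015 m); the robot touches nothing.
It fails at once if the lever is loaded to 1 N m or more, either way (value of joint flex above 0.05 rad or value of joint flex below -0.05 rad).
It fails at once if the screw turns (witness mark moves more than 1.5 mm) (distance of witness from where it was at the start of the episode above 0.0015 m).
It fails at once if a bystander is shoved more than 15 mm (distance of any of dish, vial, tiprack from where it was at the start of the episode above 0.015 m).
It also fails if it takes over 72 s, if anything falls off the work surface, if the arm or the gripper's body presses on something with over 40 N, if the wrist force passes 120 N, or if a joint passes its speed limit or range.

## Robot

A 6-joint arm with a two-finger parallel gripper is mounted at the origin on the work surface. World frame = base frame: x ahead of the robot, y to its left, z up, the work surface at z = 0. Lengths are in m, angles in rad, forces in N, time in s.
With the tool pointing down it reaches from about 0.375 to 0.825 m from the base axis. Payload 5.5 kg.
Tool frame: the origin (TCP) lies on the centre line of the jaws, within the pads' length; the fingertips stand 19 mm ahead of it and the grasp point (between the pads) is the TCP (robot.tips_ahead is the distance from the TCP to the fingertips, in m); z points along the fingers, y is the line along which they close (so a half turn about z gives the same grasp; the last joint's range is limited). The gripper opens to 85 mm and grips with 20 to 120 N. Pads are 22 mm wide; open, the fingers measure 114 mm over their backs; the gripper's body (76 mm by 85 mm) begins 54 mm behind the grasp point. The pads swing forward as they close: fully open they stand 13 mm farther back than shut.
Start: joints at [1.182, 0.314, -0.047, 1.21, 0, 1.571], TCP at [0.227, 0.555, 0.25] pointing down, gripper open.
Joint ranges: [-2.67, 2.67], [-0.69, 1.73], [-1.03, 1.25], [-2.08, 2.16], [-1.42, 1.45], [-3.14, 3.14]. Speed limits (rad/s): [2.39, 2.39, 3.01, 3.14, 3.14, 3.14].

## Interface

Orientations are given as a 3x3 rotation matrix whose columns are the frame's x, y, z axes.
In Python, from bench import robot, capture, camera_info, finish_job gives the robot as it stands.
- The arm moves only by the tool play_rows, never from a script. Its argument "deltas" is a list that holds one entry, the list of rows, each a list of 7 numbers: the shift along the tool's x, y, z in cm, then the turn, a rotation vector about the tool's x, y, z in degrees, then the closure, from 0 (fully open) to 1 (shut). In form: [[[dx, dy, dz, wx, wy, wz, grip], ...]]. A call has 1 to 8 rows; each row is the pose to reach, as a shift and turn from the pose commanded when the call began, along the tool's axes at that moment; what a row does not reach only later rows make up. A row lasts 1/10 s, in which the tool goes at most 50 mm and 8.59 degrees, less where a joint would pass 70% of its speed; a pose out of reach is approached as far as the arm can. A call with a gripper value outside its range is refused whole. The fingers move at their own pace and stop on an object; "newtons" is the grip in N (left out, the last holds). Time passes only in rows, so rows that repeat a pose let the fingers close. It gives the time, the measured TCP pose, the force, the opening and the grip force at its end, in the units of the state.
- robot.get_obs(): the state, without advancing time (a new reading comes with each control period).
- capture(name): name is "scene" or "top"; returns (picture, depth): 384x512x3 uint8, blue, green, red; 384x512 float32, m along the optical axis (not along the pixel's ray), 0 where there is no reading.
- camera_info(name): a dict with "camera_matrix" (3x3 intrinsics, pixels), "xyz" and "orientation" of the camera in the world. Camera axes: x right, y down, z forward; pixel columns grow to the right and rows downward; lengths in m; the calibration is good to about 2 mm. A picture is of the moment at which its call begins. camera_info takes no time and is no camera call.
- finish_job(): hands the job in; it is judged then, once.
The state is a dict: "time_s": time; "joint_pos": joint angles; "qd": joint speeds; "effort": joint torques, N m; "tcp_pos": TCP position; "eef_rot": TCP orientation; "ft_force": force on the tool from outside, world axes, zero at the start; "ft_torque": the same for the moment, N m; "width": finger opening in m; "finger_force": force on a finger pad.
Only numpy, scipy, OpenCV 4.12 (cv2) and the standard library are available. Lean on these libraries where they do the work, as an engineer would, in place of code of your own. Each camera call takes 0.05 s, during which the arm holds its last target. There are 200 camera calls.

## Working session

There is one attempt and no reset: what is moved stays moved. The work goes in short steps, Python scripts to look and compute and a tool call to move; the robot and the scene stay as the last step left them, time stands still between calls to the robot, and variables do not carry over. Pictures are saved under pics/ and viewed, at most 10 in all, crops included, and the job is handed in when it is done.

Besides the shell and the picture viewer there is one more tool, called after "Request:" by a JSON object that holds its "name" and its "arguments". play_rows: Moves the arm, as the interface text tells. Its arguments: {"type":"object","properties":{"deltas":{"type":"array","items":{"type":"array","items":{"type":"array","items":{"type":"number"}}}},"newtons":{"type":"number"}},"required":["deltas"]}

```bash
mkdir -p pics
python3 - <<'E'
from bench import *
import cv2,numpy as np
for n in("top","scene"):
    p,d=capture(n); cv2.imwrite(f"pics/{n}0.png",p); np.save(f"{n}0.npy",d)
    i=camera_info(n); print(n,{k:np.round(v,4).tolist() for k,v in i.items() if k in("camera_matrix","xyz","orientation")})
o=robot.get_obs(); print({k:np.round(v,3).tolist() for k,v in o.items()})
E
```

```text
top {'camera_matrix': [[472.4355, 0.0, 250.8789], [0.0, 472.4355, 198.6271], [0.0, 0.0, 1.0]], 'xyz': [0.5166, 0.0232, 0.9353], 'orientation': [[-0.0136, -0.9866, 0.1626], [-0.9996, 0.0091, -0.028], [0.0262, -0.1629, -0.9863]]}
scene {'camera_matrix': [[415.8811, 0.0, 254.7549], [0.0, 415.8811, 198.1812], [0.0, 0.0, 1.0]], 'xyz': [1.0068, 0.3535, 0.6965], 'orientation': [[-0.6615, 0.585, -0.4693], [0.7499, 0.5121, -0.4187], [-0.0046, -0.6289, -0.7775]]}
{'time_s': 0.1, 'joint_pos': [1.182, 0.314, -0.048, 1.21, -0.0, 1.571], 'qd': [-0.0, -0.003, 0.004, 0.0, 0.001, 0.001], 'effort': [-0.0, -54.077, 34.054, 0.011, -0.0, -0.0], 'tcp_pos': [0.227, 0.555, 0.25], 'eef_rot': [[-0.925, 0.379, -0.001], [0.379, 0.925, -0.001], [-0.0, -0.002, -1.0]], 'ft_force': [0.753, 0.265, -0.03], 'ft_torque': [0.022, 0.011, 0.006], 'finger_force': 0.0, 'width': 0.085}
```

View pics/top0.png

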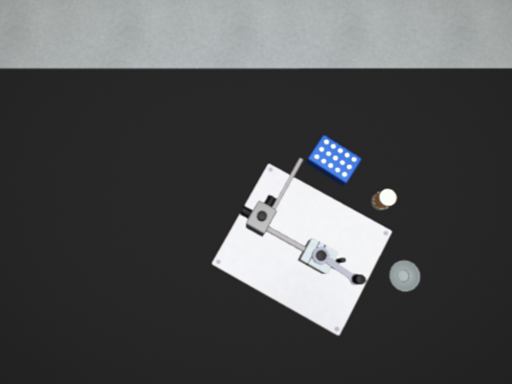

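View pics/scene0.png

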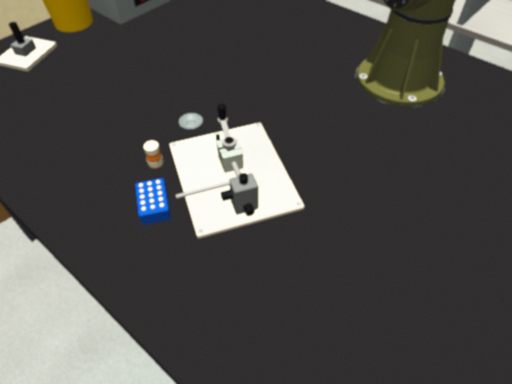

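The top view shows the clamp screw at about (321,255), the knob at about (359,279), the rest post at (341,260) and the head at (262,216). The dish, vial and rack lie to the right and above, away from the sweep, which goes down-left. Next I'll zoom in and measure.

```bash
cat > h.py <<'E'
from bench import *
import cv2,numpy as np
def ray(n,u,v,z):
    i=camera_info(n);K=np.array(i["camera_matrix"]);R=np.array(i["orientation"]);c=np.array(i["xyz"])
    d=R@np.linalg.solve(K,[u,v,1]); return c+d*(z-c[2])/d[2]
def pix(n,P):
    i=camera_info(n);K=np.array(i["camera_matrix"]);R=np.array(i["orientation"]);c=np.array(i["xyz"])
    q=K@(R.T@(np.array(P)-c)); return q[:2]/q[2]
E
python3 - <<'E'
from h import *
p=cv2.imread("pics/top0.png")
m=(p.min(2)>170).astype(np.uint8); m[:90]=0
m=cv2.morphologyEx(m,cv2.MORPH_CLOSE,np.ones((5,5)))
c=max(cv2.findContours(m,0,2)[0],key=cv2.contourArea)
c=cv2.convexHull(c); W=np.array([ray("top",*q[0],.012)[:2] for q in c],np.float32)
r=cv2.minAreaRect(W*1000); print(r, cv2.boxPoints(r))
a=cv2.resize(p[225:305,295:395],None,fx=7,fy=7,interpolation=cv2.INTER_CUBIC);cv2.imwrite("pics/zt.png",a)
s=cv2.imread("pics/scene0.png")
a=cv2.resize(s[95:185,180:280],None,fx=6,fy=6,interpolation=cv2.INTER_CUBIC);cv2.imwrite("pics/zs.png",a)
E
```

```text
((589.6622924804688, -112.34614562988281), (279.23443603515625, 268.7705078125), 60.09241485595703) [[ 403.55954  -166.36581 ]
 [ 636.5381   -300.37546 ]
 [ 775.765     -58.326477]
 [ 542.7865     75.68317 ]]
```

View pics/zt.png

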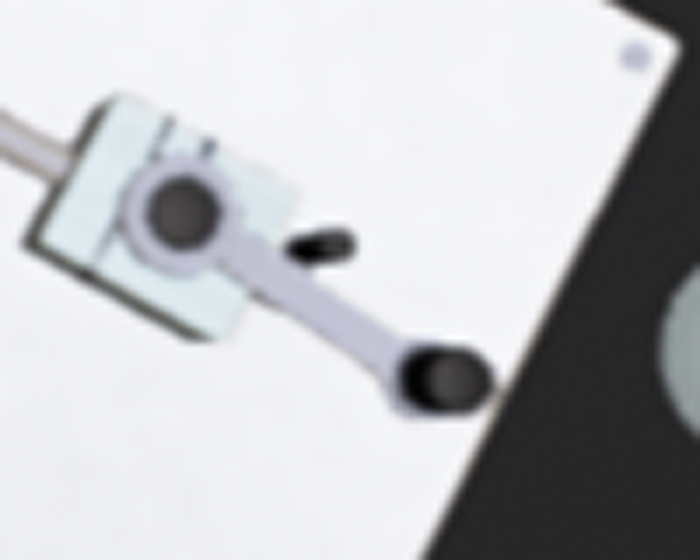

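View pics/zs.png

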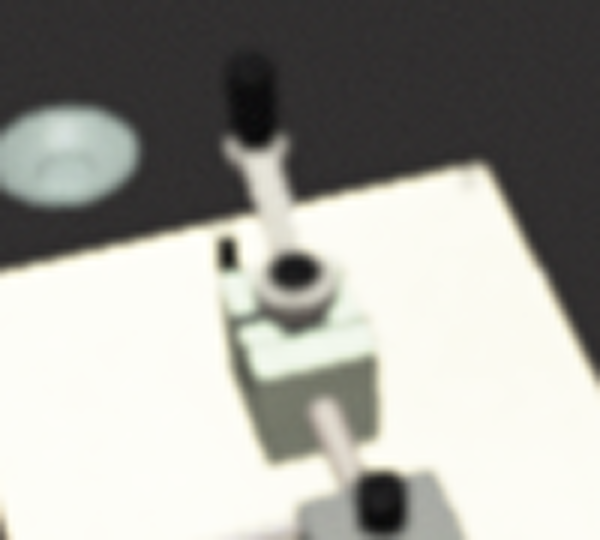

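The top zoom shows the screw cap at (183,213), the knob top at (457,381), the post at (340,245) and the witness tip near (208,148). The scene zoom has the knob top at (250,62), the cap at (295,271) and the post at (228,253).

Run:
```python
from h import *
T=lambda u,v,z: ray("top",295+(u+.5)/7-.5,225+(v+.5)/7-.5,z)
S=lambda u,v,z: ray("scene",180+(u+.5)/6-.5,95+(v+.5)/6-.5,z)
for z in(.079,.084,.09): print("cap",z,T(183,213,z),S(295,271,z))
k1=T(457,381,.116);k2=S(250,62,.116);print("knob",k1,k2)
print("post",T(343,245,.064),S(228,240,.064)); print("wit",T(208,148,.065))
e=[T(680,45,.012),T(425,558,.012)];d=e[0]-e[1];print("edge yaw",np.degrees(np.arctan2(d[1],d[0])))
for z in(.079,.084,.09):
  d=(k1-T(183,213,z))[:2];print("len",np.hypot(*d),np.degrees(np.arctan2(d[1],d[0])))
d=(T(343,245,.064)-T(183,213,.082))[:2];print("postdir",np.hypot(*d),np.degrees(np.arctan2(d[1],d[0])))
```

```text
cap 0.079 [ 0.55325604 -0.12610005  0.079     ] [ 0.54948422 -0.12844375  0.079     ]
cap 0.084 [ 0.553042   -0.12522812  0.084     ] [ 0.55318699 -0.12454136  0.084     ]
cap 0.09 [ 0.55278514 -0.12418181  0.09      ] [ 0.55763031 -0.11985849  0.09      ]
knob [ 0.50980583 -0.18572102  0.116     ] [ 0.50739168 -0.18864689  0.116     ]
post [ 0.54501514 -0.17063757  0.064     ] [ 0.54266516 -0.17052349  0.064     ]
wit [ 0.57079534 -0.13580142  0.065     ]
edge yaw -29.514592215208992
len 0.07377384982524468 -126.08359261413683
len 0.07435561287409435 -125.55457951073754
len 0.07506195244708887 -124.9306540923911
postdir 0.045785114956291055 -100.20588814614732
```

```bash
cat >> h.py <<'E'
PIV=np.array([.553,-.125])
def rel(P,head):  # delta in tool axes (cm, deg) to TCP P, tool y heading deg
    o=robot.get_obs();R=np.array(o["eef_rot"]);p=np.array(o["tcp_pos"])
    h=np.radians(head);y=np.array([np.cos(h),np.sin(h),0]);z=np.array([0,0,-1.]);x=np.cross(y,z)
    w=cv2.Rodrigues(R.T@np.column_stack([x,y,z]))[0].ravel()
    return np.round(np.r_[100*R.T@(np.array(P)-p),np.degrees(w)],2).tolist()
def arc(th,z=.107,r=.075):  # lever angle deg
    t=np.radians(th);return rel([*(PIV+r*np.array([np.cos(t),np.sin(t)])),z],th+90)
E
python3 - <<'E'
from h import *
print(rel([.5,.2,.25],16),rel([.509,-.187,.2],-35.5))
E
```

```text
[-38.68, -22.49, -0.01, -0.08, 0.04, 51.72] [-54.19, -57.95, 5.04, -0.06, 0.08, 103.22]
```

Request:
{"name": "play_rows", "arguments": {"deltas": [[[-38.7,-22.5,0,-0.1,0,51.7,0.5],[-38.7,-22.5,0,-0.1,0,51.7,0.5],[-38.7,-22.5,0,-0.1,0,51.7,0.5],[-38.7,-22.5,0,-0.1,0,51.7,0.5],[-38.7,-22.5,0,-0.1,0,51.7,0.5],[-38.7,-22.5,0,-0.1,0,51.7,0.5],[-38.7,-22.5,0,-0.1,0,51.7,0.5],[-38.7,-22.5,0,-0.1,0,51.7,0.5]]], "newtons": 20}}

```text
time_s: 0.9
tcp_pos: [0.4719, 0.2362, 0.2501]
eef_rot: [[-0.276, 0.961, 0.001], [0.961, 0.276, 0.001], [0.001, 0.001, -1.0]]
ft_force: [0.5, 1.5, 0.0]
width: 0.0428
finger_force: 0.0
```

Run:
```python
from h import *
print(rel([.509,-.187,.2],-35.5))
```

```text
[-41.7, -8.12, 4.97, 0.05, -0.07, 51.52]
```

Request:
{"name": "play_rows", "arguments": {"deltas": [[[-41.7,-8.1,5,0,0,51.5,0.6],[-41.7,-8.1,5,0,0,51.5,0.6],[-41.7,-8.1,5,0,0,51.5,0.6],[-41.7,-8.1,5,0,0,51.5,0.6],[-41.7,-8.1,5,0,0,51.5,0.6],[-41.7,-8.1,5,0,0,51.5,0.6],[-41.7,-8.1,5,0,0,51.5,0.6],[-41.7,-8.1,5,0,0,51.5,0.6]]]}}

```text
time_s: 1.7
tcp_pos: [0.5057, -0.1596, 0.2027]
eef_rot: [[0.581, 0.814, 0.001], [0.814, -0.581, 0.001], [0.002, 0.0, -1.0]]
ft_force: [2.2, 0.4, 0.1]
width: 0.0345
finger_force: 0.0
```

Run:
```python
from h import *
print(rel([.509,-.187,.2],-35.5))
```

```text
[-2.04, 1.86, 0.27, 0.01, -0.1, 0.01]
```

Request:
{"name": "play_rows", "arguments": {"deltas": [[[0,0,0,0,0,0,0.6],[0,0,0,0,0,0,0.6],[0,0,0,0,0,0,0.6]]]}}

```text
time_s: 2.0
tcp_pos: [0.5058, -0.1568, 0.2029]
eef_rot: [[0.58, 0.815, 0.001], [0.815, -0.58, 0.002], [0.002, -0.001, -1.0]]
ft_force: [0.0, 1.1, -1.0]
width: 0.034
finger_force: 0.0
```

Run:
```python
from h import *
print(rel([.509,-.187,.2],-35.5),rel([.509,-.187,.107],-35.5))
p,d=capture("top");cv2.imwrite("pics/t1.png",cv2.resize(p[215:315,285:405],None,fx=6,fy=6))
s,d=capture("scene");cv2.imwrite("pics/s1.png",cv2.resize(s[55:175,160:310],None,fx=5,fy=5))
```

```text
[-2.28, 2.01, 0.29, -0.04, -0.1, 0.05] [-2.29, 2.02, 9.59, -0.04, -0.1, 0.05]
```

View pics/s1.png

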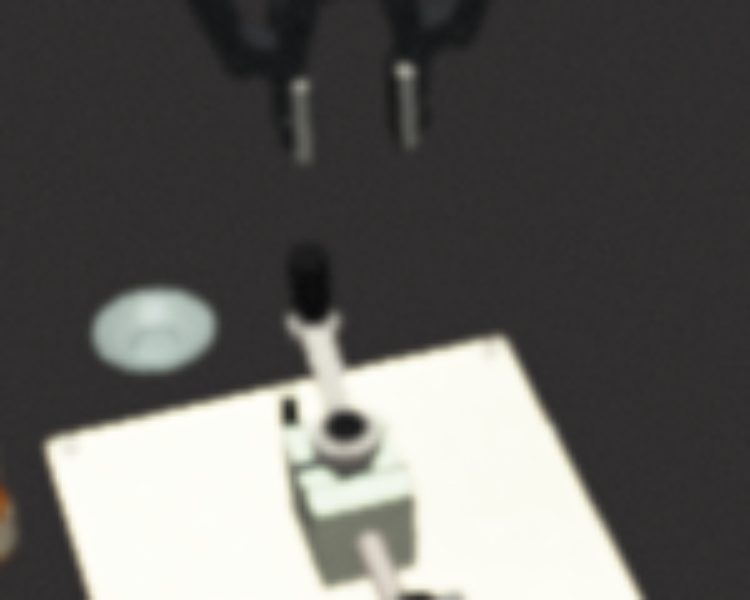

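The gripper is above the knob: fingertips at (303,160) and (410,145), knob top at (308,250). It still has to go about 3 cm across, as computed.

Request:
{"name": "play_rows", "arguments": {"deltas": [[[-2.3,2.0,0.3,0,-0.1,0,0.6],[-2.3,2.0,0.3,0,-0.1,0,0.6],[-2.3,2.0,5.3,0,-0.1,0,0.6],[-2.3,2.0,5.3,0,-0.1,0,0.6],[-2.3,2.0,5.3,0,-0.1,0,0.6],[-2.3,2.0,5.3,0,-0.1,0,0.6]]]}}

```text
time_s: 2.7
tcp_pos: [0.5102, -0.1875, 0.1519]
eef_rot: [[0.579, 0.815, 0.002], [0.815, -0.579, -0.001], [0.0, 0.002, -1.0]]
ft_force: [0.4, -1.2, -0.0]
width: 0.0344
finger_force: 0.0
```

Run:
```python
from h import *
print(rel([.509,-.187,.107],-35.5))
s,d=capture("scene");cv2.imwrite("pics/s2.png",cv2.resize(s[75:155,180:280],None,fx=7,fy=7))
```

```text
[-0.03, -0.13, 4.49, 0.13, -0.03, 0.09]
```

View pics/s2.png

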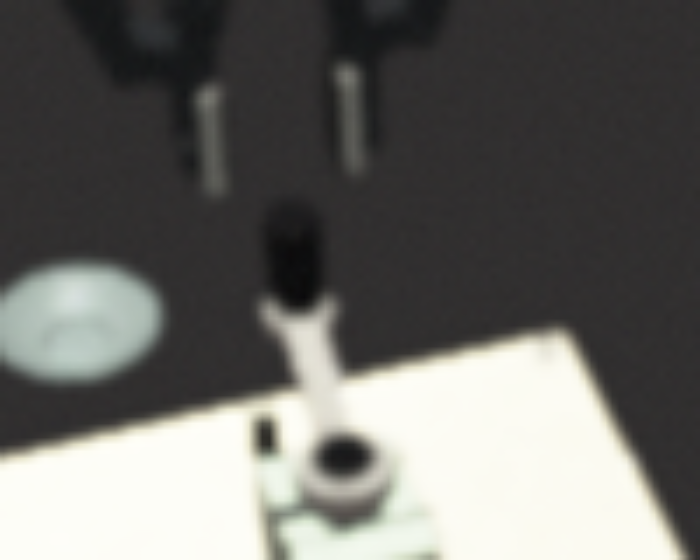

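The knob top (293,205) lies between the fingertips (215,190) and (352,172), so I can go straight down.

Request:
{"name": "play_rows", "arguments": {"deltas": [[[0,-0.1,2.5,0.1,0,0,0.6],[0,-0.1,4.5,0.1,0,0,0.6],[0,-0.1,4.5,0.1,0,0,0.65],[0,-0.1,4.5,0.1,0,0,0.68],[0,-0.1,4.5,0.1,0,0,0.7],[0,-0.1,4.5,0.1,0,0,0.7]]]}}

```text
time_s: 3.35
tcp_pos: [0.5094, -0.1877, 0.1066]
eef_rot: [[0.58, 0.814, 0.001], [0.814, -0.58, -0.0], [0.001, 0.001, -1.0]]
ft_force: [1.3, 0.1, -0.6]
width: 0.0255
finger_force: 0.0
```

Run:
```python
from h import *
for t in(-131,-137,-143,-146): print(t,arc(t))
```

```text
-131 [0.17, -0.81, -0.04, 0.05, -0.03, 5.52]
-137 [0.29, -1.58, -0.04, 0.05, -0.04, 11.52]
-143 [0.48, -2.34, -0.04, 0.05, -0.04, 17.52]
-146 [0.61, -2.71, -0.04, 0.05, -0.04, 20.52]
```

Request:
{"name": "play_rows", "arguments": {"deltas": [[[0.07,-0.41,0,0,0,2.7,0.7],[0.17,-0.81,0,0,0,5.5,0.7],[0.23,-1.2,0,0,0,8.5,0.7],[0.29,-1.58,0,0,0,11.5,0.7],[0.38,-1.96,0,0,0,14.5,0.7],[0.48,-2.34,0,0,0,17.5,0.7],[0.61,-2.71,0,0,0,20.5,0.7],[0.61,-2.71,0,0,0,20.5,0.7]]]}}

```text
time_s: 4.15
tcp_pos: [0.4902, -0.1667, 0.106]
eef_rot: [[0.829, 0.56, 0.0], [0.56, -0.829, 0.0], [0.0, -0.0, -1.0]]
ft_force: [0.7, -0.0, 0.3]
width: 0.0255
finger_force: 0.1
```

```bash
cat >> h.py <<'E'
def feel(n=8):
    F=[]
    for _ in range(n):
        capture("top"); o=robot.get_obs(); R=np.array(o["eef_rot"]); F.append(R.T@np.array(o["ft_force"]))
    F=np.array(F);p=np.array(o["tcp_pos"]);d=p[:2]-PIV
    print("t",o["time_s"],"Ftool",F.mean(0).round(2),"sd",F.std(0).round(2),"th",np.degrees(np.arctan2(d[1],d[0])).round(2)%360-360,"r",np.hypot(*d).round(4),"w",o["width"])
    return F
E
python3 - <<'E'
from h import *
feel()
p,d=capture("top");cv2.imwrite("pics/t3.png",cv2.resize(p[205:315,275:405],None,fx=6,fy=5))
E
```

```text
t 4.55 Ftool [ 0.03  0.36 -0.46] sd [0.32 0.38 0.53] th -146.49 r 0.0756 w 0.02547603357407973
```

View pics/t3.png

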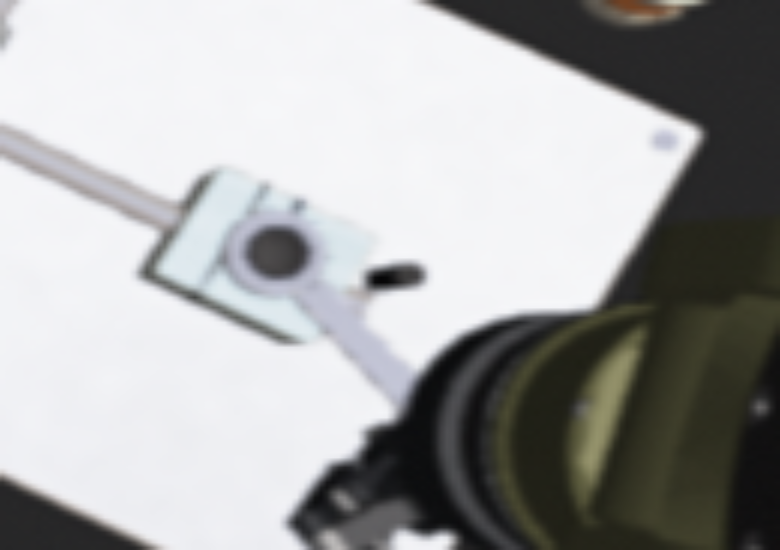

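The lever follows: its arm now points from (276,250) to (410,385), with only friction force on the tool. I'll now search in steps small enough that a full step past contact can't overload it.

Request:
{"name": "play_rows", "arguments": {"deltas": [[[0,-0.26,0,0,0,2,0.7],[0.02,-0.52,0,0,0,4,0.7],[0.02,-0.52,0,0,0,4,0.7],[0.02,-0.52,0,0,0,4,0.7]]]}}

```text
time_s: 5.0
tcp_pos: [0.487, -0.1622, 0.1051]
eef_rot: [[0.865, 0.501, -0.001], [0.501, -0.865, 0.001], [-0.001, -0.001, -1.0]]
ft_force: [1.1, -0.1, 0.9]
width: 0.0256
finger_force: 0.1
```

Request:
{"name": "play_rows", "arguments": {"deltas": [[[0,-0.13,0,0,0,1,0.7],[0,-0.26,0,0,0,2,0.7],[0,-0.26,0,0,0,2,0.7],[0,-0.26,0,0,0,2,0.7]]]}}

```text
time_s: 5.4
tcp_pos: [0.4857, -0.1599, 0.1051]
eef_rot: [[0.883, 0.47, -0.001], [0.47, -0.883, 0.001], [-0.001, -0.001, -1.0]]
ft_force: [0.3, 0.2, 0.5]
width: 0.0256
finger_force: 0.2
```

```bash
python3 -c "
from h import *
feel(4)"
```

```text
t 5.6 Ftool [ 0.13  0.24 -0.26] sd [0.45 0.31 0.12] th -152.59 r 0.0758 w 0.025687914281779488
```

Request:
{"name": "play_rows", "arguments": {"deltas": [[[0,-0.13,0,0,0,1,0.7],[0,-0.26,0,0,0,2,0.7],[0,-0.26,0,0,0,2,0.7],[0,-0.26,0,0,0,2,0.7]]]}}

```text
time_s: 6.0
tcp_pos: [0.4845, -0.1575, 0.1052]
eef_rot: [[0.899, 0.439, -0.001], [0.439, -0.899, 0.001], [-0.001, -0.001, -1.0]]
ft_force: [-0.1, 0.2, 0.5]
width: 0.0262
finger_force: 0.1
```

Request:
{"name": "play_rows", "arguments": {"deltas": [[[0,-0.13,0,0,0,1,0.7],[0,-0.26,0,0,0,2,0.7],[0,-0.26,0,0,0,2,0.7],[0,-0.26,0,0,0,2,0.7]]]}}

```text
time_s: 6.4
tcp_pos: [0.4833, -0.1552, 0.1051]
eef_rot: [[0.913, 0.407, -0.001], [0.407, -0.913, 0.001], [-0.001, -0.001, -1.0]]
ft_force: [0.4, -0.1, 0.0]
width: 0.0255
finger_force: 0.1
```

Request:
{"name": "play_rows", "arguments": {"deltas": [[[0,-0.13,0,0,0,1,0.7],[0,-0.26,0,0,0,2,0.7],[0,-0.26,0,0,0,2,0.7],[0,-0.26,0,0,0,2,0.7]]]}}

```text
time_s: 6.8
tcp_pos: [0.4822, -0.1528, 0.1051]
eef_rot: [[0.927, 0.375, -0.001], [0.375, -0.927, 0.001], [-0.001, -0.001, -1.0]]
ft_force: [-0.5, -0.7, -0.2]
width: 0.0261
finger_force: 0.1
```

Request:
{"name": "play_rows", "arguments": {"deltas": [[[0,-0.13,0,0,0,1,0.7],[0,-0.26,0,0,0,2,0.7],[0,-0.26,0,0,0,2,0.7],[0,-0.26,0,0,0,2,0.7]]]}}

```text
time_s: 7.2
tcp_pos: [0.4813, -0.1504, 0.1052]
eef_rot: [[0.94, 0.342, -0.001], [0.342, -0.94, 0.001], [-0.001, -0.001, -1.0]]
ft_force: [0.0, 0.2, 0.3]
width: 0.0258
finger_force: 0.1
```

Request:
{"name": "play_rows", "arguments": {"deltas": [[[0,-0.13,0,0,0,1,0.7],[0,-0.26,0,0,0,2,0.7],[0,-0.26,0,0,0,2,0.7],[0,-0.26,0,0,0,2,0.7]]]}}

```text
time_s: 7.6
tcp_pos: [0.4804, -0.1479, 0.1052]
eef_rot: [[0.951, 0.31, -0.001], [0.31, -0.951, 0.001], [-0.001, -0.001, -1.0]]
ft_force: [-0.3, -0.4, -0.4]
width: 0.0259
finger_force: 0.1
```

Request:
{"name": "play_rows", "arguments": {"deltas": [[[0,-0.13,0,0,0,1,0.7],[0,-0.26,0,0,0,2,0.7],[0,-0.26,0,0,0,2,0.7],[0,-0.26,0,0,0,2,0.7]]]}}

```text
time_s: 8.0
tcp_pos: [0.4796, -0.1455, 0.1052]
eef_rot: [[0.961, 0.276, -0.001], [0.276, -0.961, 0.001], [-0.001, -0.001, -1.0]]
ft_force: [0.0, -0.6, -0.8]
width: 0.0259
finger_force: 0.1
```

Request:
{"name": "play_rows", "arguments": {"deltas": [[[0,-0.13,0,0,0,1,0.7],[0,-0.26,0,0,0,2,0.7],[0,-0.26,0,0,0,2,0.7],[0,-0.26,0,0,0,2,0.7]]]}}

```text
time_s: 8.4
tcp_pos: [0.4789, -0.143, 0.1052]
eef_rot: [[0.97, 0.242, -0.001], [0.242, -0.97, 0.001], [-0.001, -0.001, -1.0]]
ft_force: [-0.2, 0.2, -0.1]
width: 0.0255
finger_force: 0.1
```

Request:
{"name": "play_rows", "arguments": {"deltas": [[[0.01,-0.13,0,0,0,1,0.7],[0.02,-0.26,0,0,0,2,0.7],[0.02,-0.26,0,0,0,2,0.7],[0.02,-0.26,0,0,0,2,0.7]]]}}

```text
time_s: 8.8
tcp_pos: [0.4785, -0.1404, 0.1052]
eef_rot: [[0.978, 0.208, -0.001], [0.208, -0.978, 0.001], [-0.001, -0.001, -1.0]]
ft_force: [0.0, 0.1, -0.6]
width: 0.0258
finger_force: 0.1
```

Request:
{"name": "play_rows", "arguments": {"deltas": [[[0.01,-0.13,0,0,0,1,0.7],[0.02,-0.26,0,0,0,2,0.7],[0.02,-0.26,0,0,0,2,0.7],[0.02,-0.26,0,0,0,2,0.7]]]}}

```text
time_s: 9.2
tcp_pos: [0.4781, -0.1378, 0.1052]
eef_rot: [[0.985, 0.174, -0.001], [0.174, -0.985, 0.001], [-0.001, -0.001, -1.0]]
ft_force: [0.2, -0.1, 0.0]
width: 0.0257
finger_force: 0.1
```

Request:
{"name": "play_rows", "arguments": {"deltas": [[[0.01,-0.13,0,0,0,1,0.7],[0.02,-0.26,0,0,0,2,0.7],[0.02,-0.26,0,0,0,2,0.7],[0.02,-0.26,0,0,0,2,0.7]]]}}

```text
time_s: 9.6
tcp_pos: [0.4779, -0.1352, 0.1052]
eef_rot: [[0.99, 0.14, -0.001], [0.14, -0.99, 0.001], [-0.001, -0.001, -1.0]]
ft_force: [0.4, -0.8, -0.6]
width: 0.0256
finger_force: 0.1
```

Request:
{"name": "play_rows", "arguments": {"deltas": [[[0.01,-0.13,0,0,0,1,0.7],[0.02,-0.26,0,0,0,2,0.7],[0.02,-0.26,0,0,0,2,0.7],[0.02,-0.26,0,0,0,2,0.7]]]}}

```text
time_s: 10.0
tcp_pos: [0.4777, -0.1326, 0.1052]
eef_rot: [[0.994, 0.105, -0.001], [0.105, -0.994, 0.001], [-0.001, -0.001, -1.0]]
ft_force: [-0.4, -0.2, -0.3]
width: 0.0257
finger_force: 0.1
```

Request:
{"name": "play_rows", "arguments": {"deltas": [[[0.01,-0.13,0,0,0,1,0.7],[0.02,-0.26,0,0,0,2,0.7],[0.02,-0.26,0,0,0,2,0.7],[0.02,-0.26,0,0,0,2,0.7]]]}}

```text
time_s: 10.4
tcp_pos: [0.4776, -0.13, 0.1052]
eef_rot: [[0.998, 0.07, -0.001], [0.07, -0.998, 0.001], [-0.001, -0.001, -1.0]]
ft_force: [-0.1, 0.2, 0.6]
width: 0.0252
finger_force: 0.1
```

Request:
{"name": "play_rows", "arguments": {"deltas": [[[0.01,-0.13,0,0,0,1,0.7],[0.02,-0.26,0,0,0,2,0.7],[0.02,-0.26,0,0,0,2,0.7],[0.02,-0.26,0,0,0,2,0.7]]]}}

```text
time_s: 10.8
tcp_pos: [0.4777, -0.1274, 0.1052]
eef_rot: [[0.999, 0.035, -0.001], [0.035, -0.999, 0.001], [-0.001, -0.001, -1.0]]
ft_force: [-0.6, -0.4, 0.1]
width: 0.0253
finger_force: 0.1
```

Run:
```python
from h import *
feel(6)
s,d=capture("scene");cv2.imwrite("pics/s4.png",cv2.resize(s[55:175,170:320],None,fx=5,fy=5))
```

```text
t 11.1 Ftool [-0.04  0.37 -0.01] sd [0.64 0.48 0.59] th -178.1 r 0.0754 w 0.025883166256789953
```

View pics/s4.png

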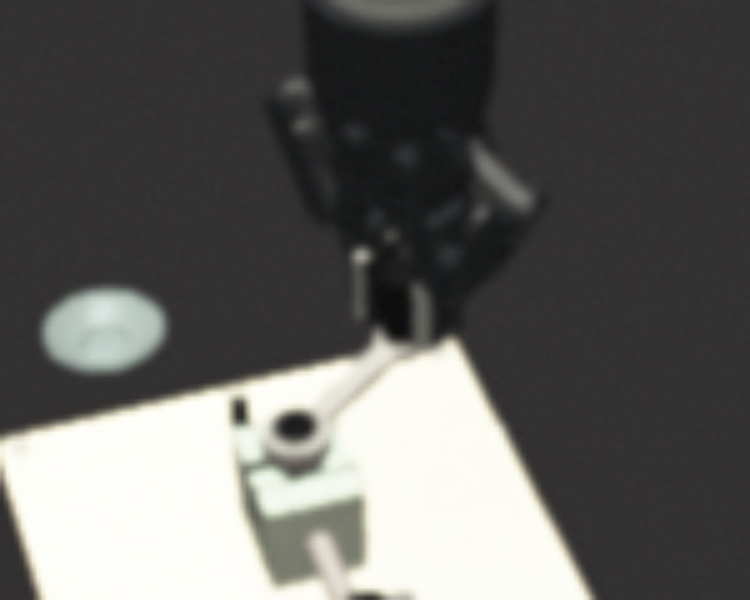

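The lever follows in the cage: knob at (398,310) between the pads at (360,285) and (425,310). I'll go on.

Request:
{"name": "play_rows", "arguments": {"deltas": [[[0.01,-0.13,0,0,0,1,0.7],[0.01,-0.26,0,0,0,2,0.7],[0.01,-0.26,0,0,0,2,0.7],[0.01,-0.26,0,0,0,2,0.7]]]}}

```text
time_s: 11.55
tcp_pos: [0.4777, -0.1249, 0.1052]
eef_rot: [[1.0, 0.001, -0.001], [0.001, -1.0, 0.001], [-0.001, -0.001, -1.0]]
ft_force: [0.1, -0.5, -0.1]
width: 0.0257
finger_force: 0.3
```

Request:
{"name": "play_rows", "arguments": {"deltas": [[[0.01,-0.13,0,0,0,1,0.7],[0.01,-0.26,0,0,0,2,0.7],[0.01,-0.26,0,0,0,2,0.7],[0.01,-0.26,0,0,0,2,0.7]]]}}

```text
time_s: 11.95
tcp_pos: [0.4779, -0.1228, 0.1053]
eef_rot: [[0.999, -0.035, -0.001], [-0.035, -0.999, -0.0], [-0.001, 0.001, -1.0]]
ft_force: [-0.9, -5.1, -0.4]
width: 0.0258
finger_force: 2.3
```

Run:
```python
from h import *
feel(8)
```

```text
t 12.35 Ftool [-0.22  5.41 -0.12] sd [0.56 0.5  0.3 ] th -181.81 r 0.0752 w 0.0257925739241275
```

Contact was felt at 5.4 N, about 0.38 N m. I'll add about 1.4 mm gently.

Request:
{"name": "play_rows", "arguments": {"deltas": [[[0,-0.05,0,0,0,0.3,0.7],[0,-0.1,0,0,0,0.6,0.7],[0,-0.14,0,0,0,1,0.7],[0,-0.14,0,0,0,1,0.7]]]}}

```text
time_s: 12.75
tcp_pos: [0.4779, -0.1217, 0.1053]
eef_rot: [[0.999, -0.052, -0.001], [-0.052, -0.999, -0.001], [-0.001, 0.001, -1.0]]
ft_force: [0.7, -7.4, -0.6]
width: 0.0256
finger_force: 3.4
```

Run:
```python
from h import *
feel(12)
```

```text
t 13.35 Ftool [ 0.16  6.85 -0.12] sd [0.58 0.41 0.59] th -182.52 r 0.0752 w 0.025639704504977354
```

Run:
```python
from h import *
p0=cv2.cvtColor(cv2.imread("pics/top0.png"),6).astype(float)
p=np.mean([cv2.cvtColor(capture("top")[0],6).astype(float) for _ in range(4)],0)
a=p0[241:252,314:334];b=p[241:252,314:334]
print(a.round().astype(int));print((b-a).round().astype(int))
feel(4)
```

```text
[[232 232 231 229 212 209 233 243 245 245 245 244 244 245 245 245 246 245
  245 245]
 [231 232 231 224 185 175 220 239 242 243 244 244 244 245 245 245 245 245
  245 245]
 [228 230 229 210 171 190 223 230 230 235 240 241 243 244 244 245 244 244
  244 244]
 [228 228 222 190 175 208 229 230 227 219 208 217 237 243 244 244 244 244
  243 244]
 [229 227 209 184 198 223 228 229 228 202 157 165 223 239 242 243 244 244
  244 244]
 [228 221 188 175 205 219 213 215 218 184 141 169 216 230 236 241 244 244
  244 244]
 [227 209 166 155 187 201 198 200 199 179 166 198 225 229 230 235 239 241
  243 243]
 [221 201 180 178 189 195 193 191 190 189 188 204 223 229 231 231 230 230
  235 240]
 [192 186 189 193 189 183 177 167 171 183 191 197 209 222 229 230 229 226
  226 229]
 [181 188 193 183 153 126 109  98 109 141 171 189 198 210 222 228 230 229
  228 229]
 [185 192 182 146 100  75  65  60  65  86 124 165 189 200 213 225 228 229
  230 230]]
[[  0   0   0   0   1   1   1   1   0   0   0   1   1   0   0   1   0   1
    1   1]
 [  0   0   2   1   0   2   1   0   0   1   1   1   1   0   0   0   0   0
    0
[... 167 characters left out ...]
  1   0]
 [  0   0   1   2   0  -3   0   0  -2  -3  -1   2   1   1   1   1   0   0
    0   0]
 [  1   1   0   1  -4 -12 -10  -4 -14 -14  -4   1   0   0   0   1   0   0
    0   0]
 [  1   2   1   2  -2  -6  -5  -4  -7  -6  -1   1   1   0   1   1   1   1
    0   1]
 [  0   1   2   2   1   0   2   5   4   0   2   0   0   1   0   1   1   1
    1   0]
 [  2   3   4   1   1   3   7  16  12   3   1   2   1   1   1   1   1   1
    1   0]
 [  2   1   1   2   3   1   4  12   7  -8  -5  -1   1   1   2   1   0   1
    1   0]
 [  1   1   1   0   1   1   1   2  -2  -8  -5  -2  -2  -2  -2  -1   0   1
    1   1]]
t 13.75 Ftool [ 0.25  7.02 -0.34] sd [0.12 0.24 0.22] th -182.51 r 0.0752 w 0.02594377552287215
```

The witness mark hasn't moved. The load is about 0.49 N m, so a bit more is needed.

Request:
{"name": "play_rows", "arguments": {"deltas": [[[0,-0.04,0,0,0,0,0.7],[0,-0.08,0,0,0,0,0.7],[0,-0.12,0,0,0,0,0.7],[0,-0.12,0,0,0,0,0.7]]]}}

```text
time_s: 14.15
tcp_pos: [0.4779, -0.1209, 0.1053]
eef_rot: [[0.999, -0.052, -0.001], [-0.052, -0.999, -0.002], [-0.001, 0.002, -1.0]]
ft_force: [-0.3, -7.6, 0.1]
width: 0.0259
finger_force: 4.2
```

Run:
```python
from h import *
feel(10)
```

```text
t 14.65 Ftool [-0.16  8.38 -0.37] sd [0.38 0.35 0.47] th -183.11 r 0.0752 w 0.025726495699592747
```

Request:
{"name": "play_rows", "arguments": {"deltas": [[[0,-0.04,0,0,0,0,0.7],[0,-0.08,0,0,0,0,0.7],[0,-0.08,0,0,0,0,0.7],[0,-0.08,0,0,0,0,0.7],[0,-0.08,0,0,0,0,0.7],[0,-0.08,0,0,0,0,0.7],[0,-0.08,0,0,0,0,0.7],[0,-0.08,0,0,0,0,0.7]]]}}

```text
time_s: 15.45
tcp_pos: [0.478, -0.1204, 0.1054]
eef_rot: [[0.999, -0.053, -0.001], [-0.053, -0.999, -0.003], [-0.001, 0.003, -1.0]]
ft_force: [-1.5, -9.2, -0.5]
width: 0.0255
finger_force: 4.6
```

Run:
```python
from h import *
feel(18)
```

```text
t 16.35 Ftool [-0.12  9.4  -0.42] sd [0.43 0.36 0.43] th -183.47 r 0.0752 w 0.02536684602892861
```

About 0.68 N m has been held for well over a second. Now I'll swing it back.

Run:
```python
from h import *
for t in(-179,-175,-171,-167,-163,-159,-155): print(arc(t,.1055))
```

```text
[0.03, 0.59, -0.01, 0.16, 0.07, -4.02]
[0.09, 1.11, -0.01, 0.16, 0.08, -8.02]
[0.18, 1.62, -0.01, 0.15, 0.08, -12.02]
[0.31, 2.13, -0.01, 0.15, 0.09, -16.02]
[0.47, 2.63, -0.01, 0.15, 0.09, -20.02]
[0.67, 3.11, -0.0, 0.14, 0.1, -24.02]
[0.9, 3.58, -0.0, 0.14, 0.1, -28.02]
```

Request:
{"name": "play_rows", "arguments": {"deltas": [[[0.01,0.25,0,0,0,-2,0.7],[0.03,0.6,0,0,0,-4,0.7],[0.09,1.1,0,0,0,-8,0.7],[0.18,1.6,0,0,0,-12,0.7],[0.31,2.1,0,0,0,-16,0.7],[0.47,2.6,0,0,0,-20,0.7],[0.67,3.1,0,0,0,-24,0.7],[0.9,3.6,0,0,0,-28,0.7]]]}}

```text
time_s: 17.15
tcp_pos: [0.4847, -0.1538, 0.1048]
eef_rot: [[0.905, 0.426, -0.002], [0.426, -0.905, 0.005], [0.0, -0.005, -1.0]]
ft_force: [-1.1, 0.8, 1.4]
width: 0.0256
finger_force: 0.7
```

Run:
```python
from h import *
feel(3)
for t in np.arange(-151,-122,4): print(arc(t,.1055))
```

```text
t 17.3 Ftool [ 0.41 -0.06 -1.04] sd [0.24 0.16 0.21] th -156.5 r 0.0741 w 0.02559379603452624
[-0.07, 0.72, -0.05, -0.17, -0.01, -4.06]
[-0.01, 1.24, -0.06, -0.17, -0.01, -8.06]
[0.08, 1.75, -0.06, -0.17, -0.02, -12.06]
[0.21, 2.26, -0.06, -0.17, -0.03, -16.06]
[0.37, 2.76, -0.06, -0.17, -0.03, -20.06]
[0.56, 3.24, -0.06, -0.17, -0.04, -24.06]
[0.79, 3.71, -0.06, -0.17, -0.04, -28.06]
[1.06, 4.17, -0.06, -0.17, -0.05, -32.06]
```

Request:
{"name": "play_rows", "arguments": {"deltas": [[[-0.07,0.6,0,0,0,-4,0.7],[-0.01,1.2,0,0,0,-8,0.7],[0.08,1.75,0,0,0,-12,0.7],[0.21,2.25,0,0,0,-16,0.7],[0.37,2.75,0,0,0,-20,0.7],[0.56,3.25,0,0,0,-24,0.7],[0.79,3.7,0,0,0,-28,0.7],[1.06,4.15,0,0,0,-32,0.7]]]}}

```text
time_s: 18.1
tcp_pos: [0.5117, -0.1875, 0.1048]
eef_rot: [[0.543, 0.84, -0.002], [0.84, -0.543, 0.003], [0.001, -0.003, -1.0]]
ft_force: [-0.5, 1.3, 0.8]
width: 0.0258
finger_force: 0.6
```

Run:
```python
from h import *
feel(3)
for t in [-119,-115,-111,-107,-103,-100,-97]: print(arc(t,.1055))
```

```text
t 18.25 Ftool [-0.27 -0.13 -0.48] sd [0.29 0.65 0.07] th -122.95999999999998 r 0.075 w 0.025807672008214457
[0.02, 0.52, -0.06, -0.11, -0.04, -4.11]
[0.08, 1.04, -0.06, -0.11, -0.05, -8.11]
[0.17, 1.55, -0.06, -0.11, -0.05, -12.11]
[0.29, 2.06, -0.06, -0.11, -0.05, -16.11]
[0.46, 2.56, -0.06, -0.1, -0.06, -20.11]
[0.6, 2.92, -0.06, -0.1, -0.06, -23.11]
[0.77, 3.28, -0.06, -0.1, -0.06, -26.11]
```

Request:
{"name": "play_rows", "arguments": {"deltas": [[[0.02,0.5,0,0,0,-4,0.7],[0.08,1.05,0,0,0,-8,0.7],[0.17,1.55,0,0,0,-12,0.7],[0.29,2.05,0,0,0,-16,0.7],[0.46,2.55,0,0,0,-20,0.7],[0.6,2.9,0,0,0,-23,0.7],[0.77,3.25,0,0,0,-26,0.7],[0.77,3.25,0,0,0,-26,0.7]]]}}

```text
time_s: 19.05
tcp_pos: [0.5437, -0.1993, 0.105]
eef_rot: [[0.123, 0.992, -0.001], [0.992, -0.123, 0.001], [0.001, -0.001, -1.0]]
ft_force: [0.4, -0.4, -0.2]
width: 0.0256
finger_force: 0.1
```

Request:
{"name": "play_rows", "arguments": {"deltas": [[[0,-0.1,0,0,0,0,0.6],[0,-0.1,0,0,0,0,0.55],[0,-0.1,0,0,0,0,0.55],[0,-0.1,-2,0,0,0,0.55],[0,-0.1,-6,0,0,0,0.55],[0,-0.1,-10,0,0,0,0.55],[0,-0.1,-12,0,0,0,0.55],[0,-0.1,-12,0,0,0,0.55]]]}}

```text
time_s: 19.85
tcp_pos: [0.5449, -0.2004, 0.229]
eef_rot: [[0.122, 0.992, 0.005], [0.993, -0.122, -0.002], [-0.001, 0.005, -1.0]]
ft_force: [-0.5, 0.1, -0.0]
width: 0.0383
finger_force: 0.0
```

Request:
{"name": "play_rows", "arguments": {"deltas": [[[-8,0,-3,0,0,0,0.55],[-12,16,-3,0,0,0,0.55],[-12,16,-3,0,0,0,0.55],[-12,16,-3,0,0,0,0.55],[-12,16,-3,0,0,0,0.55],[-12,16,-3,0,0,0,0.55],[-12,16,-3,0,0,0,0.55]]]}}

```text
time_s: 20.55
tcp_pos: [0.6866, -0.338, 0.2524]
eef_rot: [[0.122, 0.993, -0.004], [0.993, -0.122, 0.002], [0.002, -0.004, -1.0]]
ft_force: [-0.1, 0.2, -0.5]
width: 0.0385
finger_force: 0.0
```

Run:
```python
from h import *
t=np.radians(-99.7);print("rest top pix",pix("top",[*(PIV+.075*np.array([np.cos(t),np.sin(t)])),.116]),pix("scene",[*(PIV+.075*np.array([np.cos(t),np.sin(t)])),.116]))
o=robot.get_obs();print(o["time_s"],o["tcp_pos"])
p,d=capture("top");s,d=capture("scene")
cv2.imwrite("pics/end.png",np.vstack([cv2.resize(p[205:305,290:410],None,fx=5,fy=3),cv2.resize(s[95:195,170:290],None,fx=5,fy=3)]))
```

```text
rest top pix [366.52881578 260.99750556] [207.21728574 110.22949867]
20.55 [ 0.68658221 -0.33801749  0.25242493]
```

View pics/end.png

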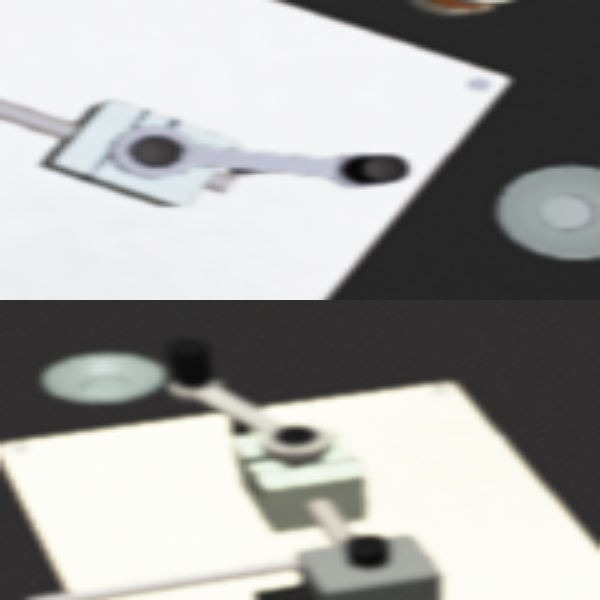

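The knob top is at about (366.6,260.7) in the full top picture, against an expected rest position of (366.5,261.0). The lever lies over its post and the gripper is clear, so I'll hand in.

```bash
python3 -c "
from bench import *
print(finish_job())"
```

```text
the job is handed in; nothing more can be done
None
```

I loaded the clamp screw to about 0.68 N m clockwise (estimated from the wrist force) for over a second; the witness mark had not moved when I compared it at about 0.5 N m and looked the same in the final picture. The lever is back over its rest post and released, the bystanders were not touched, and the job was handed in at about 21 s; no verdict came back.

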